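# Click collars onto the clip rail by height

## Robot

A 6-joint arm with a two-finger parallel gripper is mounted at the origin on the work surface. World frame = base frame: x ahead of the robot, y to its left, z up, the work surface at z = 0. Lengths are in mm, angles in rad, forces in N, time in s.
With the tool pointing down it reaches from about 350 to 775 mm from the base axis. Payload 7.3 kg.
Tool frame: the origin (TCP) lies at the very end of the fingers, on their centre line; the grasp point (between the pads) lies bot.grip_point_offset behind it (bot.grip_point_offset is the distance from the TCP to the grasp point, in mm); z points along the fingers, y is the line along which they close (so a half turn about z gives the same grasp; the last joint's range is limited). The gripper opens to 92 mm and grips with 3 to 60 N. Pads are 19 mm wide; open, the fingers measure 130 mm over their backs; the gripper's body (75 mm by 190 mm) begins 47 mm behind the grasp point.
Start: joints at [-1.34, 0.342, 1.524, -0, 1.275, -0.146], TCP at [193.195, -488.181, 226.741] pointing down, gripper open.
Joint ranges: [-2.53, 2.53], [-0.77, 2.02], [0.04, 2.7], [-1, 4.14], [0.28, 2.66], [-3.11, 3.11]. Speed limits (rad/s): [2.57, 2.57, 3.14, 3.14, 3.14, 3.14].

## Interface

Orientations are given as [roll, pitch, yaw] about the fixed x, y, z axes, in that order (R = Rz(yaw) Ry(pitch) Rx(roll)).
In Python, from plant import bot gives the robot as it stands. The module is installed in compiled form; this text tells all that it offers.
- The arm moves only by the tool carry_out, never from a script. Its argument "plan" is a list of rows, each an object of numbers: "tx", "ty", "tz": the shift along the world's x, y, z in mm; "rx", "ry", "rz": the turn, a rotation vector about the world's x, y, z in rad. A call has 1 to 12 rows; each row shifts and turns the commanded pose from where the row before left it; what a row does not reach is not made up. A row lasts 1/10 s, in which the tool goes at most 50 mm and 8.59 degrees, less where a joint would pass 70% of its speed; a pose out of reach is approached as far as the arm can. A call with a gripper value outside its range is refused whole. "gripper" is the closure, from 0 (fully open) to 1 (shut), set as the call begins (left out, the last holds). The fingers move at their own pace and stop on an object; the grip force is fixed at half the most. Time passes only in rows, so rows that do not move let the fingers close. It gives the time, the measured TCP pose, the force, the opening and the grip force at its end, in the units of the state.
- bot.get_obs(): the state, without advancing time (a new reading comes with each control period).
- bot.capture(name): name is "scene" or "top"; returns the picture (420x560x3 uint8, red, green, blue); there is no depth.
- bot.camera_model(name): a dict with "camera_matrix" (3x3 intrinsics, pixels), "R" (3x3) and "t" (3): a world point X has camera coordinates R X + t. Camera axes: x right, y down, z forward; pixel columns grow to the right and rows downward; lengths in mm; the calibration is good to about 2 mm. A picture is of the moment at which its call begins. camera_model takes no time and is no camera call.
- bot.close_job(): hands the job in; it is judged then, once.
The state is a dict: "time": time; "joint_positions": joint angles; "dq": joint speeds; "tau": joint torques, N m; "tool_pos": TCP position; "tcp_rot": TCP orientation; "contact_force": force on the tool from outside, world axes, zero at the start; "moment": the same for the moment, N m; "grip_width": finger opening in mm; "finger_force": force on a finger pad.
Only numpy, scipy, OpenCV 4.12 (cv2) and the standard library are available. Lean on these libraries where they do the work, as an engineer would, in place of code of your own. Each camera call takes 0.05 s, during which the arm holds its last target. There are 200 camera calls.

## Task

Slide the three white open collars along the bench, without lifting or toppling them, and click one into each spring clip of the aluminium rail at the back, fully home against the rail and standing upright. Their heights must rise along the rail from the low end block (shortest collar beside it) to the tall end block (tallest collar beside it). Do not shift the other loose things on the bench, and let go of everything at the end.

Things in the scene. Friction and masses are not known exactly. Their poses are not given: they have to be found in the camera images.
- collar_short: White plastic collar: a plain open tube standing upright, 42 mm tall, outside diameter 70 mm, bore 54 mm right through (wall 8 mm), smooth, about 200 g (up to 30 per cent more or less). Origin: centre of its underside; z along its axis, up. Shut fingers fit some 38 mm down the bore (gripper knuckles may not) and can drag it along the bench.
- collar_mid: White plastic collar: a plain open tube standing upright, 55 mm tall, outside diameter 70 mm, bore 54 mm right through (wall 8 mm), smooth, about 260 g (up to 30 per cent more or less). Origin: centre of its underside; z along its axis, up. Shut fingers fit some 38 mm down the bore (gripper knuckles may not) and can drag it along the bench.
- collar_tall: White plastic collar: a plain open tube standing upright, 68 mm tall, outside diameter 70 mm, bore 54 mm right through (wall 8 mm), smooth, about 320 g (up to 30 per cent more or less). Origin: centre of its underside; z along its axis, up. Shut fingers fit some 38 mm down the bore (gripper knuckles may not) and can drag it along the bench.
- rail: Fixed aluminium extrusion lying along its y axis on the bench, 345 mm long, 34 mm deep, 46 mm tall. Origin: middle of its front face, at the bench; +x points away from the robot into the rail, +y to the robot's left along it. In front of it, 108 mm apart, stand three spring clips, open to -x: pairs of upright sprung steel jaws, 16 to 42 mm above the bench.
- seat_a (a point): Where the centre of a collar's underside is when fully home in the clip at the rail's +y end: 35 mm in front (-x) of the rail's front face, on the bench.
- seat_b (a point): As seat_a, for the middle clip. In each clip the jaw noses (62 mm apart) lie 50 mm in front of the rail's face, the flared lips (90 mm apart at the tips) reach 63 mm in front. A collar pushed along +x spreads the smooth, slippery jaws by 4 mm each (some 3 to 7 N) and snaps in; pushed near its top it may tip a little.
- seat_c (a point): Where the centre of a collar's underside is when fully home in the clip at the rail's -y end: 35 mm in front (-x) of the rail's front face, on the bench.
- end_low: Low end block: fixed aluminium block 40 x 22 mm, 55 mm tall, at one end of the rail (which end varies), 186 mm from the rail's middle. Origin: centre of its underside.
- end_tall: Tall end block: like the low one but 90 mm tall, at the rail's other end. Origin: centre of its underside.
- holder_1: Bystander: white lampholder tube standing upright, solid, 42 mm diameter for its lower 36 mm, then 30 mm, 60 mm tall, loose. Origin: centre of its underside.
- holder_2: Bystander: white lampholder tube standing upright, solid, 42 mm diameter for its lower 36 mm, then 30 mm, 60 mm tall, loose. Origin: centre of its underside.
- holder_3: Bystander: white lampholder tube standing upright, solid, 42 mm diameter for its lower 36 mm, then 30 mm, 60 mm tall, loose. Origin: centre of its underside.
- jar: Bystander: small grey jar with a black cap, 48 mm diameter, 65 mm tall, standing loose. Origin: centre of its underside.
- driver: Bystander: grey electric screwdriver lying on the bench along its x axis, loose; 38 mm wide and tall, from 95 mm behind (-x) to 120 mm ahead of its origin, which lies under it at the bench.
- tape: Bystander: black reel lying flat, 80 mm diameter, 30 mm tall, loose. Origin: centre of its underside.
There are look-alikes about, which are no part of the job. Leave any orange or purple look-alike of the collar_tall alone.

How it is judged (in metres and radians):
At the end, for the whole second after the job is handed in: Each collar is within 6 mm (horizontally) of its seat in the right clip - shortest in the clip beside the low end block, middle one in the middle clip, tallest in the clip beside the tall end block - upright within 0.08 rad, standing on the bench (underside within 5 mm of it), at rest and let go (((y of end_low in the frame of rail above 0 m and horizontal distance between collar_short and seat_a below 0.006 m and horizontal distance between collar_mid and seat_b below 0.006 m and horizontal distance between collar_tall and seat_c below 0.006 m) or (y of end_low in the frame of rail below 0 m and horizontal distance between collar_short and seat_c below 0.006 m and horizontal distance between collar_mid and seat_b below 0.006 m and horizontal distance between collar_tall and seat_a below 0.006 m)) and angle between each of collar_short, collar_mid, collar_tall's own z axis and vertical below 0.08 rad and height (world z) of each of collar_short, collar_mid, collar_tall below 0.005 m and linear speed of each of collar_short, collar_mid, collar_tall below 0.01 m/s); the robot touches nothing.
It fails at once if a collar is lifted (underside centre more than 20 mm above the bench) or toppled (tilted more than 0.5 rad) (height (world z) of any of collar_short, collar_mid, collar_tall above 0.02 m or angle between any of collar_short, collar_mid, collar_tall's own z axis and vertical above 0.5 rad).
It fails at once if one of the other loose things is shifted by more than 15 mm (distance of any of holder_1, holder_2, holder_3, jar, driver, tape from where it was at the start of the episode above 0.015 m).
It also fails if it takes over 72 s, if anything falls off the work surface, if the arm or the gripper's body presses on something with over 40 N, if the wrist force passes 120 N, or if a joint passes its speed limit or range.

## Working session

There is one attempt and no reset: what is moved stays moved. The work goes in short steps, Python scripts to look and compute and a tool call to move; the robot and the scene stay as the last step left them, time stands still between calls to the robot, and variables do not carry over. Pictures are saved under pics/ and viewed, at most 10 in all, crops included, and the job is handed in when it is done.

Besides the shell and the picture viewer there is one more tool, called by a JSON object that holds its "fn" and its "kwargs". carry_out: Moves the arm, as the interface text tells. Its arguments: {"type":"object","properties":{"plan":{"type":"array"},"gripper":{"type":"number"}},"required":["plan"]}

```bash
mkdir -p pics; python3 - <<'E'
from plant import bot
import cv2
for n in("scene","top"):
    im=bot.capture(n); cv2.imwrite(f"pics/{n}0.png",im[:,:,::-1])
    c=bot.camera_model(n); print(n,c["camera_matrix"],-c["R"].T@c["t"])
print(bot.get_obs(),bot.grip_point_offset)
E
```

```text
scene [[395.76789239   0.         282.54822402]
 [  0.         395.76789239 212.8124118 ]
 [  0.           0.           1.        ]] [1247.85053146 -136.13887542  627.38216914]
top [[465.3106405    0.         286.09692694]
 [  0.         465.3106405  217.0003714 ]
 [  0.           0.           1.        ]] [ 458.2399694     2.03733324 1122.29866892]
{'time': 0.1, 'joint_positions': array([-1.34002010e+00,  3.42658711e-01,  1.52489033e+00, -4.41323697e-05,
        1.27538723e+00, -1.46010858e-01]), 'dq': array([-3.89697257e-04,  1.16678662e-04, -3.13226099e-03, -6.11652209e-05,
        1.06121547e-03,  6.49063697e-05]), 'tau': array([ 1.14159568e-03, -4.32005417e+01, -2.44694513e+01,  7.19239796e-02,
        5.25765354e-02, -3.67319103e-05]), 'tool_pos': array([ 193.088396  , -487.82977307,  226.12238989]), 'tcp_rot': array([-3.14025720e+00, -1.53731661e-04,  3.76799861e-01]), 'contact_force': array([-0.20873593,  0.45558627,  0.1582351 ]), 'moment': array([ 0.05139885, -0.02855341, -0.03080779]), 'finger_force': 0.0, 'grip_width': 92.01500378310689} 18.8
```

View pics/scene0.png

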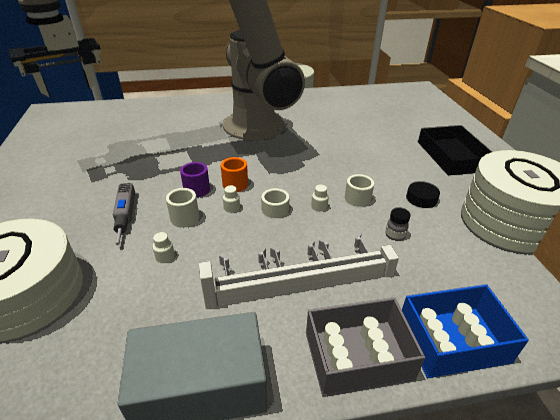

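View pics/top0.png

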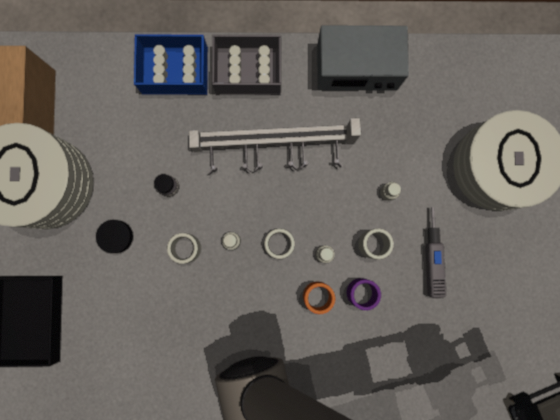

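The tall end block is on the right of the top view (-y, around px 355,128) and the low block on the left (195,139). The white collars from left to right in the top view are mid (183,249), short (279,243) and tall (378,243), so short and mid have to swap order. Next I measure them.

```bash
cat > h.py <<'E'
from plant import bot
import cv2, numpy as np
def ray(n,uv,z):
    c=bot.camera_model(n);R,t=c["R"],c["t"]
    d=R.T@np.linalg.inv(c["camera_matrix"])@np.array([uv[0],uv[1],1.]); o=-R.T@t
    return (o+d*(z-o[2])/d[2])
def px(n,p):
    c=bot.camera_model(n);q=c["camera_matrix"]@(c["R"]@np.array(p,float)+c["t"]);return q[:2]/q[2]
E
python3 - <<'E'
from h import *
im=cv2.imread("pics/top0.png"); hsv=cv2.cvtColor(im,cv2.COLOR_BGR2HSV)
m=((hsv[...,2]>165)).astype(np.uint8)*255
cs,_=cv2.findContours(m,cv2.RETR_EXTERNAL,cv2.CHAIN_APPROX_NONE)
for c in cs:
    (u,v),r=cv2.minEnclosingCircle(c)
    if 5<r<120 and 100<v<310: print(np.round([u,v,r],1),cv2.contourArea(c),[np.round(ray("top",(u,v),z)[:2]) .tolist() for z in(42,55,68)])
cv2.imwrite("pics/c.png",cv2.resize(im[100:300,140:440],None,fx=2.6,fy=2.6,interpolation=cv2.INTER_CUBIC))
for y in(150,0): print(px("top",(600,y,46)))
E
```

```text
[319.5 298.3  14.5] 612.5 [[345.0, -98.0], [346.0, -97.0], [348.0, -95.0]]
[326.6 253.8   5.7] 86.0 [[447.0, -115.0], [447.0, -114.0], [447.0, -112.0]]
[229.4 240.1   5.5] 81.0 [[480.0, 110.0], [480.0, 108.0], [479.0, 107.0]]
[181.8 247.8  14.2] 597.5 [[462.0, 219.0], [462.0, 217.0], [462.0, 214.0]]
[279.3 243.3  14. ] 578.5 [[472.0, -6.0], [472.0, -5.0], [472.0, -5.0]]
[378.2 243.4  14.4] 606.0 [[471.0, -236.0], [471.0, -233.0], [470.0, -230.0]]
[394.1 188.7   5.4] 76.5 [[599.0, -276.0], [597.0, -272.0], [595.0, -269.0]]
[ 14.  173.5  24.6] 1234.0 [[636.0, 608.0], [634.0, 600.0], [632.0, 593.0]]
[272.5 140.   70.6] 242.0 [[715.0, 10.0], [712.0, 9.0], [709.0, 9.0]]
[194.  138.7   7. ] 80.0 [[718.0, 194.0], [715.0, 191.0], [711.0, 189.0]]
[271.5 130.5  70.6] 222.5 [[737.0, 12.0], [734.0, 12.0], [731.0, 12.0]]
[ 17.4 174.7  50.4] 3224.5 [[633.0, 600.0], [631.0, 593.0], [629.0, 585.0]]
[355.  126.3   7.9] 95.5 [[748.0, -186.0], [744.0, -183.0], [741.0, -181.0]]
[518.5 158.   48.1] 6663.0 [[672.0, -574.0], [669.0, -567.0], [666.0, -560.0]]
[212.08638972 188.30010157]
[276.72392494 188.19022075]
```

View pics/c.png

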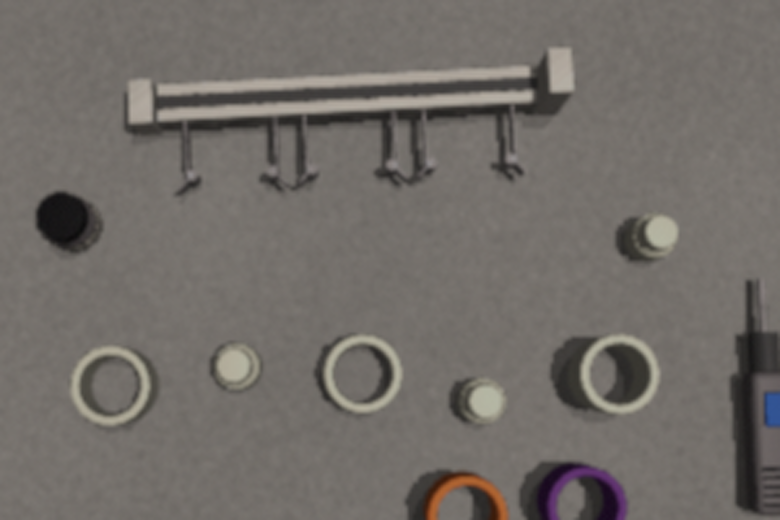

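```bash
python3 - <<'E'
from h import *
f=lambda u,v,z:np.round(ray("top",(u/2.6+140-.3,v/2.6+100-.3),z),1)
A=f(157,121,46);B=f(535,102,46);print(A,B)
L=f(140,103,55);T=f(561,70,90);print("blocks",L,T, np.linalg.norm((L-T)[:2]))
yaw=np.arctan2(*( (L-T)[:2]*[-1,1]));d=(A-B)[:2];print("yaw edge",np.arctan2(-d[0],d[1]),"blocks",yaw)
mid=(L+T)[:2]/2;print("mid blocks",mid,"mid edge",(A+B)[:2]/2)
for u,v in((190,178),(270,172),(310,174),(390,166),(430,165),(512,160)):print("jaw nose",f(u,v,42))
E
```

```text
[698.9 178.6  46. ] [ 716.4 -162.1   46. ]
blocks [713.1 192.3  55. ] [ 734.1 -178.5   90. ] 371.39418412247653
yaw edge 0.05131973572852035 blocks 0.05657387000728706
mid blocks [723.6   6.9] mid edge [707.65   8.25]
jaw nose [647.9 149.2  42. ]
jaw nose [653.3  77.5  42. ]
jaw nose [651.5  41.5  42. ]
jaw nose [658.7 -30.6  42. ]
jaw nose [659.6 -66.8  42. ]
jaw nose [ 664.1 -141.1   42. ]
```

{"fn": "carry_out", "kwargs": {"plan": [{"tx":23,"ty":21,"tz":-5,"rz":0.104},{"tx":23,"ty":21,"tz":-5,"rz":0.104},{"tx":23,"ty":21,"tz":-5,"rz":0.104},{"tx":23,"ty":21,"tz":-5,"rz":0.104},{"tx":23,"ty":21,"tz":-5,"rz":0.104},{"tx":23,"ty":21,"tz":-5,"rz":0.104},{"tx":23,"ty":21,"tz":-5,"rz":0.104},{"tx":23,"ty":21,"tz":-5,"rz":0.104},{"tx":23,"ty":21,"tz":-5,"rz":0.104},{"tx":23,"ty":21,"tz":-5,"rz":0.104},{"tx":23,"ty":24,"tz":-5,"rz":0.104},{"tx":24,"ty":24,"tz":-5,"rz":0.104}], "gripper": 1}}

```text
invalid input at $.plan[0]: expected keys tx, ty, tz, rx, ry, rz
```

{"fn": "carry_out", "kwargs": {"plan": [{},{},{},{}]}}

```text
invalid input at $.plan[0]: expected keys tx, ty, tz, rx, ry, rz
```

{"fn": "carry_out", "kwargs": {"plan": [{"tx":25,"ty":23,"tz":-6,"rx":0,"ry":0,"rz":0.113},{"tx":25,"ty":23,"tz":-6,"rx":0,"ry":0,"rz":0.113},{"tx":25,"ty":23,"tz":-6,"rx":0,"ry":0,"rz":0.113},{"tx":25,"ty":23,"tz":-6,"rx":0,"ry":0,"rz":0.113},{"tx":25,"ty":23,"tz":-6,"rx":0,"ry":0,"rz":0.113},{"tx":25,"ty":23,"tz":-6,"rx":0,"ry":0,"rz":0.113},{"tx":25,"ty":23,"tz":-6,"rx":0,"ry":0,"rz":0.113},{"tx":25,"ty":23,"tz":-6,"rx":0,"ry":0,"rz":0.113},{"tx":25,"ty":23,"tz":-6,"rx":0,"ry":0,"rz":0.113},{"tx":25,"ty":23,"tz":-6,"rx":0,"ry":0,"rz":0.113},{"tx":27,"ty":28,"tz":-6,"rx":0,"ry":0,"rz":0.118},{"tx":0,"ty":0,"tz":0,"rx":0,"ry":0,"rz":0}], "gripper": 1}}

```text
time: 1.3
tool_pos: [471.9, -226.8, 159.6]
tcp_rot: [-3.141, -0.002, 1.632]
contact_force: [-0.3, -0.1, -0.3]
grip_width: 2.3
finger_force: 0.0
```

{"fn": "carry_out", "kwargs": {"plan": [{"tx":0,"ty":0,"tz":-25,"rx":0,"ry":0,"rz":0},{"tx":0,"ty":0,"tz":-25,"rx":0,"ry":0,"rz":0},{"tx":0,"ty":0,"tz":-25,"rx":0,"ry":0,"rz":0},{"tx":0,"ty":0,"tz":0,"rx":0,"ry":0,"rz":0},{"tx":0,"ty":0,"tz":0,"rx":0,"ry":0,"rz":0}]}}

```text
time: 1.8
tool_pos: [469.9, -230.6, 86.0]
tcp_rot: [-3.141, -0.0, 1.624]
contact_force: [-0.0, -0.6, 2.0]
grip_width: 0.7
finger_force: 0.0
```

```bash
python3 - <<'E'
from h import *
a=bot.capture("scene")[120:260,120:260];b=bot.capture("top")[180:320,310:450]
cv2.imwrite("pics/d.png",cv2.resize(np.hstack([a,b])[:,:,::-1],None,fx=2.8,fy=2.8,interpolation=cv2.INTER_CUBIC))
print(bot.get_obs()["tool_pos"])
E
```

```text
[ 470.74109928 -230.94110608   87.0483412 ]
```

View pics/d.png

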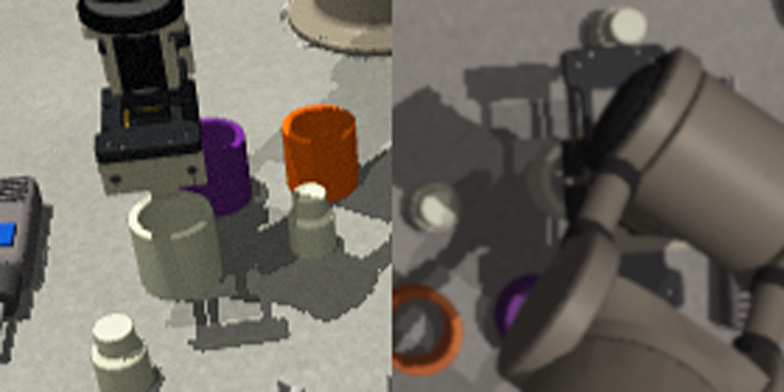

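Scene crop: the shut fingers stand over the tall collar's bore. The arm hides the collar in the top view. I descend now.

{"fn": "carry_out", "kwargs": {"plan": [{"tx":0,"ty":0,"tz":-12,"rx":0,"ry":0,"rz":0},{"tx":0,"ty":0,"tz":-13,"rx":0,"ry":0,"rz":0},{"tx":0,"ty":0,"tz":-13,"rx":0,"ry":0,"rz":0},{"tx":0,"ty":0,"tz":-12,"rx":0,"ry":0,"rz":0},{"tx":0,"ty":0,"tz":0,"rx":0,"ry":0,"rz":0},{"tx":0,"ty":0,"tz":0,"rx":0,"ry":0,"rz":0}]}}

```text
time: 2.5
tool_pos: [470.2, -230.2, 35.7]
tcp_rot: [-3.142, -0.0, 1.625]
contact_force: [-0.4, -0.3, 0.3]
grip_width: 0.5
finger_force: 0.0
```

{"fn": "carry_out", "kwargs": {"plan": [{"tx":0,"ty":0,"tz":0,"rx":0,"ry":0,"rz":0},{"tx":0,"ty":0,"tz":0,"rx":0,"ry":0,"rz":0},{"tx":0,"ty":0,"tz":0,"rx":0,"ry":0,"rz":0},{"tx":0,"ty":0,"tz":0,"rx":0,"ry":0,"rz":0}], "gripper": 0.83}}

```text
time: 2.9
tool_pos: [470.6, -230.4, 36.2]
tcp_rot: [3.141, 0.001, 1.625]
contact_force: [0.2, 0.1, 2.5]
grip_width: 15.1
finger_force: 7.1
```

{"fn": "carry_out", "kwargs": {"plan": [{"tx":5,"ty":6,"tz":0,"rx":0,"ry":0,"rz":0},{"tx":10,"ty":12,"tz":0,"rx":0,"ry":0,"rz":0},{"tx":10,"ty":12,"tz":0,"rx":0,"ry":0,"rz":0},{"tx":10,"ty":12,"tz":0,"rx":0,"ry":0,"rz":0},{"tx":10,"ty":12,"tz":0,"rx":0,"ry":0,"rz":0},{"tx":10,"ty":12,"tz":0,"rx":0,"ry":0,"rz":0},{"tx":10,"ty":12,"tz":0,"rx":0,"ry":0,"rz":0},{"tx":10,"ty":12,"tz":0,"rx":0,"ry":0,"rz":0},{"tx":10,"ty":12,"tz":0,"rx":0,"ry":0,"rz":0},{"tx":10,"ty":12,"tz":0,"rx":0,"ry":0,"rz":0},{"tx":8,"ty":9,"tz":0,"rx":0,"ry":0,"rz":0},{"tx":0,"ty":0,"tz":0,"rx":0,"ry":0,"rz":0}]}}

```text
time: 4.1
tool_pos: [575.1, -104.4, 36.2]
tcp_rot: [3.139, -0.0, 1.627]
contact_force: [1.0, 2.1, 4.7]
grip_width: 15.5
finger_force: 8.4
```

```bash
python3 - <<'E'
from h import *
a=bot.capture("scene")[130:290,140:300];b=bot.capture("top")[110:270,280:440]
cv2.imwrite("pics/e.png",cv2.resize(np.hstack([a,b])[:,:,::-1],None,fx=2.5,fy=2.5,interpolation=cv2.INTER_CUBIC))
print(bot.get_obs()["tool_pos"],bot.get_obs()["contact_force"])
E
```

```text
[ 574.76929182 -104.93704498   36.20965633] [1.41583911 2.17590641 5.52807888]
```

View pics/e.png

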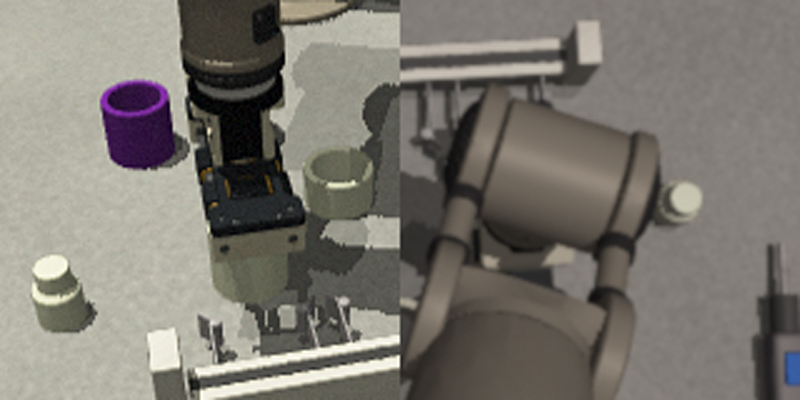

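Both views agree: the tall collar stands upright in front of its clip. I push it in along the rail's x.

{"fn": "carry_out", "kwargs": {"plan": [{"tx":15,"ty":0.8,"tz":0,"rx":0,"ry":0,"rz":0},{"tx":15,"ty":0.8,"tz":0,"rx":0,"ry":0,"rz":0},{"tx":15,"ty":0.8,"tz":0,"rx":0,"ry":0,"rz":0},{"tx":10,"ty":0.5,"tz":0,"rx":0,"ry":0,"rz":0},{"tx":8,"ty":0.4,"tz":0,"rx":0,"ry":0,"rz":0},{"tx":7,"ty":0.4,"tz":0,"rx":0,"ry":0,"rz":0},{"tx":7,"ty":0.4,"tz":0,"rx":0,"ry":0,"rz":0},{"tx":7,"ty":0.4,"tz":0,"rx":0,"ry":0,"rz":0},{"tx":7,"ty":0.4,"tz":0,"rx":0,"ry":0,"rz":0},{"tx":5,"ty":0.3,"tz":0,"rx":0,"ry":0,"rz":0},{"tx":4,"ty":0.2,"tz":0,"rx":0,"ry":0,"rz":0},{"tx":0,"ty":0,"tz":0,"rx":0,"ry":0,"rz":0}]}}

```text
time: 5.4
tool_pos: [674.2, -101.4, 36.0]
tcp_rot: [3.14, 0.001, 1.625]
contact_force: [0.5, -4.7, 3.7]
grip_width: 15.3
finger_force: 13.2
```

{"fn": "carry_out", "kwargs": {"plan": [{"tx":2,"ty":0.1,"tz":0,"rx":0,"ry":0,"rz":0},{"tx":2,"ty":0.1,"tz":0,"rx":0,"ry":0,"rz":0},{"tx":0,"ty":0,"tz":0,"rx":0,"ry":0,"rz":0}]}}

```text
time: 5.7
tool_pos: [677.9, -101.2, 36.0]
tcp_rot: [3.14, 0.0, 1.625]
contact_force: [0.7, -3.1, 4.4]
grip_width: 15.4
finger_force: 13.1
```

{"fn": "carry_out", "kwargs": {"plan": [{"tx":1.5,"ty":-0.5,"tz":0,"rx":0,"ry":0,"rz":0},{"tx":1.5,"ty":-0.5,"tz":0,"rx":0,"ry":0,"rz":0},{"tx":0,"ty":0,"tz":0,"rx":0,"ry":0,"rz":0},{"tx":0,"ty":0,"tz":0,"rx":0,"ry":0,"rz":0}]}}

```text
time: 6.1
tool_pos: [680.3, -101.7, 35.9]
tcp_rot: [3.141, -0.001, 1.625]
contact_force: [-0.8, 0.1, 5.2]
grip_width: 15.1
finger_force: 12.9
```

{"fn": "carry_out", "kwargs": {"plan": [{"tx":1.5,"ty":0,"tz":0,"rx":0,"ry":0,"rz":0},{"tx":0,"ty":0,"tz":0,"rx":0,"ry":0,"rz":0}]}}

```text
time: 6.3
tool_pos: [681.1, -101.6, 36.0]
tcp_rot: [-3.14, -0.001, 1.625]
contact_force: [-5.1, -0.9, 7.6]
grip_width: 15.8
finger_force: 13.1
```

{"fn": "carry_out", "kwargs": {"plan": [{"tx":1.5,"ty":0,"tz":0,"rx":0,"ry":0,"rz":0},{"tx":0,"ty":0,"tz":0,"rx":0,"ry":0,"rz":0}]}}

```text
time: 6.5
tool_pos: [681.3, -101.7, 35.9]
tcp_rot: [-3.137, -0.002, 1.625]
contact_force: [-8.7, -0.6, 9.6]
grip_width: 15.2
finger_force: 13.6
```

Force is rising with almost no motion, so the collar is home against the rail. I shut the fingers and lift out.

{"fn": "carry_out", "kwargs": {"plan": [{"tx":0,"ty":0,"tz":0,"rx":0,"ry":0,"rz":0},{"tx":0,"ty":0,"tz":0,"rx":0,"ry":0,"rz":0},{"tx":-2,"ty":0,"tz":0,"rx":0,"ry":0,"rz":0},{"tx":0,"ty":0,"tz":0,"rx":0,"ry":0,"rz":0},{"tx":0,"ty":0,"tz":10,"rx":0,"ry":0,"rz":0},{"tx":0,"ty":0,"tz":15,"rx":0,"ry":0,"rz":0},{"tx":0,"ty":0,"tz":25,"rx":0,"ry":0,"rz":0},{"tx":0,"ty":0,"tz":25,"rx":0,"ry":0,"rz":0},{"tx":0,"ty":0,"tz":25,"rx":0,"ry":0,"rz":0},{"tx":0,"ty":0,"tz":0,"rx":0,"ry":0,"rz":0}], "gripper": 1}}

```text
time: 7.5
tool_pos: [683.7, -103.2, 142.0]
tcp_rot: [3.132, 0.003, 1.625]
contact_force: [1.2, -0.4, 0.5]
grip_width: 0.3
finger_force: 0.0
```

{"fn": "carry_out", "kwargs": {"plan": [{"tx":-26,"ty":12,"tz":0,"rx":0,"ry":0,"rz":0},{"tx":-26,"ty":12,"tz":0,"rx":0,"ry":0,"rz":0},{"tx":-26,"ty":12,"tz":0,"rx":0,"ry":0,"rz":0},{"tx":-26,"ty":12,"tz":0,"rx":0,"ry":0,"rz":0},{"tx":-26,"ty":12,"tz":0,"rx":0,"ry":0,"rz":0},{"tx":-26,"ty":12,"tz":0,"rx":0,"ry":0,"rz":0},{"tx":-26,"ty":12,"tz":0,"rx":0,"ry":0,"rz":0},{"tx":-27,"ty":13,"tz":0,"rx":0,"ry":0,"rz":0},{"tx":0,"ty":0,"tz":-20,"rx":0,"ry":0,"rz":0},{"tx":0,"ty":0,"tz":-25,"rx":0,"ry":0,"rz":0},{"tx":0,"ty":0,"tz":-25,"rx":0,"ry":0,"rz":0},{"tx":0,"ty":0,"tz":0,"rx":0,"ry":0,"rz":0}]}}

```text
time: 8.7
tool_pos: [470.2, -5.2, 63.7]
tcp_rot: [-3.137, -0.001, 1.625]
contact_force: [-1.0, -0.5, 0.5]
grip_width: 0.3
finger_force: 0.0
```

```bash
python3 - <<'E'
from h import *
a=bot.capture("scene")[130:310,150:350]
cv2.imwrite("pics/f.png",cv2.resize(a[:,:,::-1],None,fx=3,fy=3,interpolation=cv2.INTER_CUBIC))
print(bot.get_obs()["tool_pos"],bot.get_obs()["contact_force"])
E
```

```text
[471.31575863  -5.43695629  65.18625249] [ 0.69324242 -0.24752663 -0.18064026]
```

View pics/f.png

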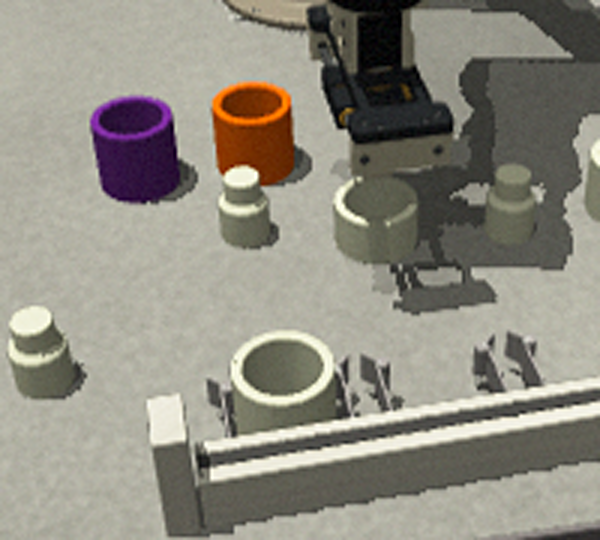

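Scene crop: the tall collar sits upright in the clip beside the tall block, and the gripper is over the short collar. I descend, expand, and drag it round to the clip at the low end.

{"fn": "carry_out", "kwargs": {"plan": [{"tx":0,"ty":0,"tz":-13,"rx":0,"ry":0,"rz":0},{"tx":0,"ty":0,"tz":-13,"rx":0,"ry":0,"rz":0},{"tx":0,"ty":0,"tz":-13,"rx":0,"ry":0,"rz":0},{"tx":0,"ty":0,"tz":-13,"rx":0,"ry":0,"rz":0},{"tx":0,"ty":0,"tz":0,"rx":0,"ry":0,"rz":0},{"tx":0,"ty":0,"tz":0,"rx":0,"ry":0,"rz":0}]}}

```text
time: 9.35
tool_pos: [473.0, -5.7, 14.9]
tcp_rot: [3.14, 0.0, 1.625]
contact_force: [-0.7, -0.0, -0.2]
grip_width: 0.5
finger_force: 0.0
```

{"fn": "carry_out", "kwargs": {"plan": [{"tx":0,"ty":0,"tz":0,"rx":0,"ry":0,"rz":0},{"tx":0,"ty":0,"tz":0,"rx":0,"ry":0,"rz":0},{"tx":0,"ty":0,"tz":0,"rx":0,"ry":0,"rz":0},{"tx":0,"ty":0,"tz":0,"rx":0,"ry":0,"rz":0}], "gripper": 0.83}}

```text
time: 9.75
tool_pos: [472.8, -5.6, 14.3]
tcp_rot: [3.14, 0.0, 1.625]
contact_force: [0.6, 2.0, 3.0]
grip_width: 15.5
finger_force: 3.3
```

{"fn": "carry_out", "kwargs": {"plan": [{"tx":8,"ty":0,"tz":0,"rx":0,"ry":0,"rz":0},{"tx":15,"ty":0,"tz":0,"rx":0,"ry":0,"rz":0},{"tx":15,"ty":0,"tz":0,"rx":0,"ry":0,"rz":0},{"tx":15,"ty":0,"tz":0,"rx":0,"ry":0,"rz":0},{"tx":15,"ty":0,"tz":0,"rx":0,"ry":0,"rz":0},{"tx":13,"ty":8,"tz":0,"rx":0,"ry":0,"rz":0},{"tx":10,"ty":14,"tz":0,"rx":0,"ry":0,"rz":0},{"tx":6,"ty":16,"tz":0,"rx":0,"ry":0,"rz":0},{"tx":0,"ty":16,"tz":0,"rx":0,"ry":0,"rz":0},{"tx":0,"ty":16,"tz":0,"rx":0,"ry":0,"rz":0},{"tx":0,"ty":16,"tz":0,"rx":0,"ry":0,"rz":0},{"tx":0,"ty":16,"tz":0,"rx":0,"ry":0,"rz":0}]}}

```text
time: 10.95
tool_pos: [568.7, 97.9, 13.8]
tcp_rot: [-3.141, 0.0, 1.625]
contact_force: [0.3, -1.5, 1.4]
grip_width: 15.7
finger_force: 3.4
```

{"fn": "carry_out", "kwargs": {"plan": [{"tx":0,"ty":8,"tz":0,"rx":0,"ry":0,"rz":0},{"tx":0,"ty":4,"tz":0,"rx":0,"ry":0,"rz":0},{"tx":0,"ty":0,"tz":0,"rx":0,"ry":0,"rz":0},{"tx":0,"ty":0,"tz":0,"rx":0,"ry":0,"rz":0}]}}

```text
time: 11.35
tool_pos: [569.2, 108.4, 13.7]
tcp_rot: [3.142, -0.0, 1.624]
contact_force: [0.7, 1.9, 2.5]
grip_width: 15.8
finger_force: 3.5
```

{"fn": "carry_out", "kwargs": {"plan": [{"tx":15,"ty":0.8,"tz":0,"rx":0,"ry":0,"rz":0},{"tx":15,"ty":0.8,"tz":0,"rx":0,"ry":0,"rz":0},{"tx":13,"ty":0.7,"tz":0,"rx":0,"ry":0,"rz":0},{"tx":10,"ty":0.5,"tz":0,"rx":0,"ry":0,"rz":0},{"tx":8,"ty":0.4,"tz":0,"rx":0,"ry":0,"rz":0},{"tx":7,"ty":0.4,"tz":0,"rx":0,"ry":0,"rz":0},{"tx":7,"ty":0.4,"tz":0,"rx":0,"ry":0,"rz":0},{"tx":7,"ty":0.4,"tz":0,"rx":0,"ry":0,"rz":0},{"tx":7,"ty":0.4,"tz":0,"rx":0,"ry":0,"rz":0},{"tx":5,"ty":0.3,"tz":0,"rx":0,"ry":0,"rz":0},{"tx":3,"ty":0.2,"tz":0,"rx":0,"ry":0,"rz":0},{"tx":0,"ty":0,"tz":0,"rx":0,"ry":0,"rz":0}]}}

```text
time: 12.55
tool_pos: [667.9, 113.5, 13.8]
tcp_rot: [3.138, 0.0, 1.624]
contact_force: [5.2, -2.1, -2.6]
grip_width: 15.7
finger_force: 4.7
```

{"fn": "carry_out", "kwargs": {"plan": [{"tx":1.5,"ty":0,"tz":0,"rx":0,"ry":0,"rz":0},{"tx":0,"ty":0,"tz":0,"rx":0,"ry":0,"rz":0}]}}

```text
time: 12.75
tool_pos: [668.3, 113.6, 13.9]
tcp_rot: [3.14, 0.0, 1.625]
contact_force: [3.3, -2.1, -2.8]
grip_width: 15.4
finger_force: 4.7
```

{"fn": "carry_out", "kwargs": {"plan": [{"tx":1.5,"ty":-0.3,"tz":0,"rx":0,"ry":0,"rz":0},{"tx":1,"ty":-0.2,"tz":0,"rx":0,"ry":0,"rz":0},{"tx":0,"ty":0,"tz":0,"rx":0,"ry":0,"rz":0}]}}

```text
time: 13.05
tool_pos: [669.6, 113.3, 13.5]
tcp_rot: [-3.14, -0.0, 1.625]
contact_force: [-0.8, -2.0, -2.1]
grip_width: 15.6
finger_force: 4.6
```

{"fn": "carry_out", "kwargs": {"plan": [{"tx":1.5,"ty":0,"tz":0,"rx":0,"ry":0,"rz":0},{"tx":0,"ty":0,"tz":0,"rx":0,"ry":0,"rz":0}]}}

```text
time: 13.25
tool_pos: [669.7, 113.4, 13.4]
tcp_rot: [-3.137, -0.0, 1.625]
contact_force: [-6.8, -2.3, 1.6]
grip_width: 15.6
finger_force: 4.6
```

{"fn": "carry_out", "kwargs": {"plan": [{"tx":0,"ty":0,"tz":0,"rx":0,"ry":0,"rz":0},{"tx":0,"ty":0,"tz":0,"rx":0,"ry":0,"rz":0},{"tx":-2,"ty":0,"tz":0,"rx":0,"ry":0,"rz":0},{"tx":0,"ty":0,"tz":0,"rx":0,"ry":0,"rz":0},{"tx":0,"ty":0,"tz":10,"rx":0,"ry":0,"rz":0},{"tx":0,"ty":0,"tz":20,"rx":0,"ry":0,"rz":0},{"tx":0,"ty":0,"tz":30,"rx":0,"ry":0,"rz":0},{"tx":0,"ty":0,"tz":30,"rx":0,"ry":0,"rz":0},{"tx":0,"ty":0,"tz":30,"rx":0,"ry":0,"rz":0},{"tx":0,"ty":0,"tz":0,"rx":0,"ry":0,"rz":0}], "gripper": 1}}

```text
time: 14.25
tool_pos: [672.5, 113.5, 140.1]
tcp_rot: [3.131, -0.0, 1.625]
contact_force: [0.2, 0.6, 1.6]
grip_width: 0.6
finger_force: 0.0
```

{"fn": "carry_out", "kwargs": {"plan": [{"tx":-26,"ty":13,"tz":0,"rx":0,"ry":0,"rz":0},{"tx":-26,"ty":13,"tz":0,"rx":0,"ry":0,"rz":0},{"tx":-26,"ty":13,"tz":0,"rx":0,"ry":0,"rz":0},{"tx":-26,"ty":13,"tz":0,"rx":0,"ry":0,"rz":0},{"tx":-26,"ty":13,"tz":0,"rx":0,"ry":0,"rz":0},{"tx":-26,"ty":13,"tz":0,"rx":0,"ry":0,"rz":0},{"tx":-26,"ty":13,"tz":0,"rx":0,"ry":0,"rz":0},{"tx":-26,"ty":13,"tz":0,"rx":0,"ry":0,"rz":0},{"tx":0,"ty":0,"tz":-30,"rx":0,"ry":0,"rz":0},{"tx":0,"ty":0,"tz":-30,"rx":0,"ry":0,"rz":0},{"tx":0,"ty":0,"tz":0,"rx":0,"ry":0,"rz":0},{"tx":0,"ty":0,"tz":0,"rx":0,"ry":0,"rz":0}]}}

```text
time: 15.45
tool_pos: [461.7, 217.2, 74.0]
tcp_rot: [-3.141, 0.0, 1.625]
contact_force: [0.6, -0.7, 0.7]
grip_width: 0.3
finger_force: 0.0
```

```bash
python3 - <<'E'
from h import *
a=bot.capture("scene")[130:310,190:450]
cv2.imwrite("pics/g.png",cv2.resize(a[:,:,::-1],None,fx=3,fy=3,interpolation=cv2.INTER_CUBIC))
print(bot.get_obs()["tool_pos"],bot.get_obs()["contact_force"])
E
```

```text
[462.42406409 217.33400836  74.748316  ] [-0.17041109  0.08706474  0.28428779]
```

View pics/g.png

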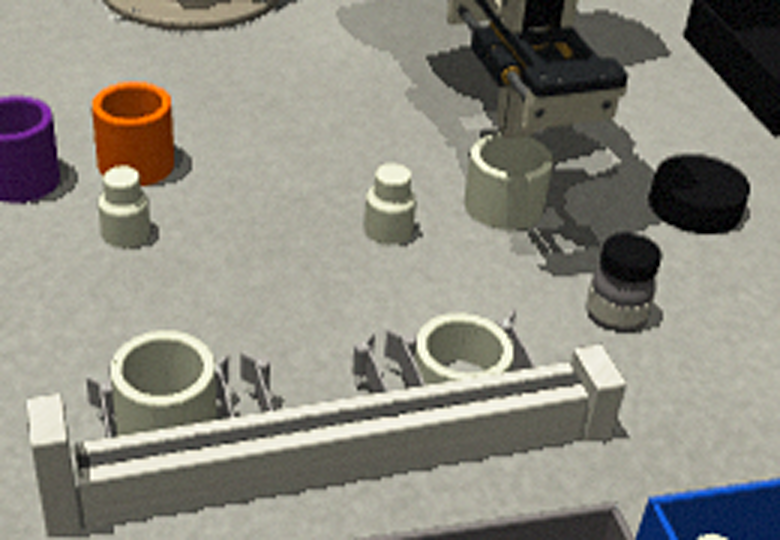

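Scene crop: tall and short are seated upright in their clips, the bystanders have not moved, and the fingers are over the mid collar.

{"fn": "carry_out", "kwargs": {"plan": [{"tx":0,"ty":0,"tz":-13,"rx":0,"ry":0,"rz":0},{"tx":0,"ty":0,"tz":-13,"rx":0,"ry":0,"rz":0},{"tx":0,"ty":0,"tz":-13,"rx":0,"ry":0,"rz":0},{"tx":0,"ty":0,"tz":-11,"rx":0,"ry":0,"rz":0},{"tx":0,"ty":0,"tz":0,"rx":0,"ry":0,"rz":0},{"tx":0,"ty":0,"tz":0,"rx":0,"ry":0,"rz":0}]}}

```text
time: 16.1
tool_pos: [462.2, 217.3, 24.4]
tcp_rot: [3.141, -0.0, 1.625]
contact_force: [0.4, 0.0, 1.0]
grip_width: 0.3
finger_force: 0.0
```

{"fn": "carry_out", "kwargs": {"plan": [{"tx":0,"ty":0,"tz":0,"rx":0,"ry":0,"rz":0},{"tx":0,"ty":0,"tz":0,"rx":0,"ry":0,"rz":0},{"tx":0,"ty":0,"tz":0,"rx":0,"ry":0,"rz":0},{"tx":0,"ty":0,"tz":0,"rx":0,"ry":0,"rz":0}], "gripper": 0.83}}

```text
time: 16.5
tool_pos: [462.4, 217.4, 24.3]
tcp_rot: [3.14, -0.0, 1.625]
contact_force: [1.2, 0.4, 2.4]
grip_width: 15.6
finger_force: 5.0
```

{"fn": "carry_out", "kwargs": {"plan": [{"tx":8,"ty":-3,"tz":0,"rx":0,"ry":0,"rz":0},{"tx":14,"ty":-4,"tz":0,"rx":0,"ry":0,"rz":0},{"tx":14,"ty":-5,"tz":0,"rx":0,"ry":0,"rz":0},{"tx":12,"ty":-8,"tz":0,"rx":0,"ry":0,"rz":0},{"tx":11,"ty":-13,"tz":0,"rx":0,"ry":0,"rz":0},{"tx":11,"ty":-15,"tz":0,"rx":0,"ry":0,"rz":0},{"tx":11,"ty":-15,"tz":0,"rx":0,"ry":0,"rz":0},{"tx":11,"ty":-15,"tz":0,"rx":0,"ry":0,"rz":0},{"tx":11,"ty":-15,"tz":0,"rx":0,"ry":0,"rz":0},{"tx":10,"ty":-15,"tz":0,"rx":0,"ry":0,"rz":0},{"tx":0,"ty":-18,"tz":0,"rx":0,"ry":0,"rz":0},{"tx":0,"ty":-18,"tz":0,"rx":0,"ry":0,"rz":0}]}}

```text
time: 17.7
tool_pos: [575.6, 71.9, 24.0]
tcp_rot: [3.14, -0.0, 1.624]
contact_force: [-0.3, 2.6, 4.1]
grip_width: 15.5
finger_force: 6.6
```

{"fn": "carry_out", "kwargs": {"plan": [{"tx":0,"ty":-18,"tz":0,"rx":0,"ry":0,"rz":0},{"tx":0,"ty":-18,"tz":0,"rx":0,"ry":0,"rz":0},{"tx":0,"ty":-18,"tz":0,"rx":0,"ry":0,"rz":0},{"tx":0,"ty":-12,"tz":0,"rx":0,"ry":0,"rz":0},{"tx":0,"ty":-6.5,"tz":0,"rx":0,"ry":0,"rz":0},{"tx":0,"ty":0,"tz":0,"rx":0,"ry":0,"rz":0},{"tx":0,"ty":0,"tz":0,"rx":0,"ry":0,"rz":0}]}}

```text
time: 18.4
tool_pos: [575.1, -0.5, 24.0]
tcp_rot: [3.141, 0.001, 1.624]
contact_force: [-0.2, -3.2, 5.5]
grip_width: 15.3
finger_force: 6.5
```

{"fn": "carry_out", "kwargs": {"plan": [{"tx":15,"ty":0.8,"tz":0,"rx":0,"ry":0,"rz":0},{"tx":15,"ty":0.8,"tz":0,"rx":0,"ry":0,"rz":0},{"tx":13,"ty":0.7,"tz":0,"rx":0,"ry":0,"rz":0},{"tx":10,"ty":0.5,"tz":0,"rx":0,"ry":0,"rz":0},{"tx":8,"ty":0.4,"tz":0,"rx":0,"ry":0,"rz":0},{"tx":7,"ty":0.4,"tz":0,"rx":0,"ry":0,"rz":0},{"tx":7,"ty":0.4,"tz":0,"rx":0,"ry":0,"rz":0},{"tx":7,"ty":0.4,"tz":0,"rx":0,"ry":0,"rz":0},{"tx":7,"ty":0.4,"tz":0,"rx":0,"ry":0,"rz":0},{"tx":5,"ty":0.3,"tz":0,"rx":0,"ry":0,"rz":0},{"tx":3,"ty":0.2,"tz":0,"rx":0,"ry":0,"rz":0},{"tx":0,"ty":0,"tz":0,"rx":0,"ry":0,"rz":0}]}}

```text
time: 19.6
tool_pos: [672.4, 5.6, 23.5]
tcp_rot: [3.14, 0.001, 1.625]
contact_force: [2.3, -1.2, 1.5]
grip_width: 15.7
finger_force: 10.0
```

{"fn": "carry_out", "kwargs": {"plan": [{"tx":1.5,"ty":0,"tz":0,"rx":0,"ry":0,"rz":0},{"tx":1.5,"ty":0,"tz":0,"rx":0,"ry":0,"rz":0},{"tx":0,"ty":0,"tz":0,"rx":0,"ry":0,"rz":0}]}}

```text
time: 19.9
tool_pos: [674.9, 5.9, 23.6]
tcp_rot: [3.141, 0.0, 1.625]
contact_force: [1.9, -2.2, 0.9]
grip_width: 15.6
finger_force: 10.1
```

{"fn": "carry_out", "kwargs": {"plan": [{"tx":1.5,"ty":0,"tz":0,"rx":0,"ry":0,"rz":0},{"tx":0,"ty":0,"tz":0,"rx":0,"ry":0,"rz":0}]}}

```text
time: 20.1
tool_pos: [675.5, 5.9, 23.6]
tcp_rot: [-3.14, -0.0, 1.625]
contact_force: [-2.2, -2.8, 2.7]
grip_width: 15.1
finger_force: 10.5
```

{"fn": "carry_out", "kwargs": {"plan": [{"tx":1.5,"ty":0,"tz":0,"rx":0,"ry":0,"rz":0},{"tx":0,"ty":0,"tz":0,"rx":0,"ry":0,"rz":0}]}}

```text
time: 20.3
tool_pos: [675.6, 5.9, 23.6]
tcp_rot: [-3.137, -0.0, 1.625]
contact_force: [-8.2, -3.4, 6.9]
grip_width: 15.6
finger_force: 11.4
```

{"fn": "carry_out", "kwargs": {"plan": [{"tx":0,"ty":0,"tz":0,"rx":0,"ry":0,"rz":0},{"tx":0,"ty":0,"tz":0,"rx":0,"ry":0,"rz":0},{"tx":-2,"ty":0,"tz":0,"rx":0,"ry":0,"rz":0},{"tx":0,"ty":0,"tz":0,"rx":0,"ry":0,"rz":0},{"tx":0,"ty":0,"tz":10,"rx":0,"ry":0,"rz":0},{"tx":0,"ty":0,"tz":20,"rx":0,"ry":0,"rz":0},{"tx":0,"ty":0,"tz":30,"rx":0,"ry":0,"rz":0},{"tx":0,"ty":0,"tz":30,"rx":0,"ry":0,"rz":0},{"tx":0,"ty":0,"tz":30,"rx":0,"ry":0,"rz":0},{"tx":0,"ty":0,"tz":30,"rx":0,"ry":0,"rz":0}], "gripper": 1}}

```text
time: 21.3
tool_pos: [675.7, 6.1, 175.9]
tcp_rot: [3.14, 0.0, 1.625]
contact_force: [0.1, 0.1, -0.4]
grip_width: 0.6
finger_force: 0.0
```

{"fn": "carry_out", "kwargs": {"plan": [{"tx":-30,"ty":0,"tz":0,"rx":0,"ry":0,"rz":0},{"tx":-30,"ty":0,"tz":0,"rx":0,"ry":0,"rz":0},{"tx":-30,"ty":0,"tz":0,"rx":0,"ry":0,"rz":0},{"tx":-30,"ty":0,"tz":0,"rx":0,"ry":0,"rz":0},{"tx":-30,"ty":0,"tz":0,"rx":0,"ry":0,"rz":0},{"tx":-30,"ty":0,"tz":0,"rx":0,"ry":0,"rz":0},{"tx":-30,"ty":0,"tz":0,"rx":0,"ry":0,"rz":0},{"tx":-30,"ty":0,"tz":0,"rx":0,"ry":0,"rz":0},{"tx":0,"ty":0,"tz":0,"rx":0,"ry":0,"rz":0},{"tx":0,"ty":0,"tz":0,"rx":0,"ry":0,"rz":0}]}}

```text
time: 22.3
tool_pos: [436.4, 5.9, 174.8]
tcp_rot: [3.139, 0.0, 1.625]
contact_force: [-0.2, 0.3, -0.2]
grip_width: 0.5
finger_force: 0.0
```

```bash
python3 - <<'E'
from h import *
im=bot.capture("top")[:,:,::-1]; a=bot.capture("scene")[:,:,::-1]
cv2.imwrite("pics/i.png",np.vstack([cv2.resize(im[100:200,150:400],None,fx=3,fy=3,interpolation=cv2.INTER_CUBIC),cv2.resize(a[210:310,190:440],None,fx=3,fy=3,interpolation=cv2.INTER_CUBIC)]))
m=(im.max(2)>165).astype(np.uint8)*255
E
```

```text
(no output)
```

View pics/i.png

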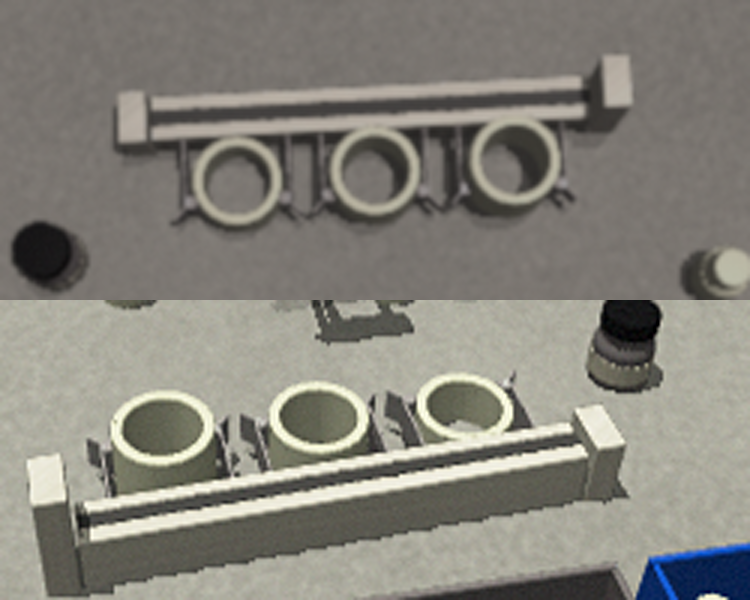

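All three collars touch the rail face, upright, in the right order, and the gripper is clear. I hand in.

```bash
python3 -c "
from plant import bot
print(bot.close_job())"
```

```text
the job is handed in; nothing more can be done
None
```

The job is handed in at about 22 s of the 72 s allowed: each of the three collars is in its clip, upright against the rail and rising from the low block to the tall one, with the gripper clear and no sign in the pictures of a bystander having moved; the hand-in call gave no verdict.

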